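# Close the terminal tub and hold the tool case open for stowing it

## Task

We are putting the crimp terminals away: press the loose lid of the round tub down until it has snapped on, level all round, and leave the tub standing on the bench. Then raise the lid of the tool case to 60 degrees and hold it there so that I can stow the tub; it falls shut if let go, and its hinge stop is worn, so do not swing it onto the stop. Finish while still holding the lid open, and leave the glue, the pliers and the small parts box where they are.

Things in the scene. Friction and masses are not known exactly. Their poses are not given: they have to be found in the camera images.
- tub: Loose round clear plastic tub of brass crimp terminals, 90 mm across, 60 mm high to its flat rim, 0.36 kg, standing on the bench. Origin: centre of its underside, z up. Six small spring beads around the outside just below the rim catch the lid.
- tub_lid: Loose round white snap lid on the tub, 101 mm across, flat top, 35 g. Origin: centre of the skirt's lower edge, z up; its top is 15.5 mm higher. At first it lies level on the beads, origin 57 mm above the tub's underside. Pressed in the middle it gives at 5 to 10 N and drops 9 mm to a firm seat, origin 48 mm above the tub's underside; off the middle one side goes first, the other needs up to 25 N.
- case: Fixed, heavy tool case (does not move): blue body 200 mm deep (x) by 310 mm wide (y) by 85 mm high, with a light grey lid shell 28 mm high on it (closed top 113 mm above the bench), latches already released. Origin: centre of its underside; its own x points from the latched front to the hinged back, y along its width. It may stand left or right of the tub.
- case_handle (a point): Middle of the carry handle on the case lid, moves with the lid. The handle is a round black bar 20 mm in diameter, about 106 mm clear length, parallel to the hinge (case y), 38 mm above the lid's top, at the middle of the lid; closed it lies 151 mm above the bench. It can be pinched from above, and turns between the fingers as the lid swings.
- case_hinge (a point): Middle of the lid's hinge line, at the back rim of the case body, 85 mm above the bench; the hinge axis runs along case y. With the lid closed the handle middle is 100 mm in front of it (case -x) and 66 mm above it.
- case_lid (a joint): Opening angle of the case lid, rad: 0 closed, growing as the front of the lid rises and the lid swings up and back about the hinge; 60 degrees is 1.047. The hinge has hardly any friction, the lid weighs about 0.45 kg and falls shut from any angle. Worn hinge stop at 1.25 (72 degrees).
- glue: Bystander: white glue bottle with a red cap, 50 mm across, 145 mm high, standing. Origin: centre of its underside.
- pliers: Bystander: pliers with red handles, about 180 mm long, lying flat, 14 mm high. Origin: under the pivot; x towards the jaws.
- partsbox: Bystander: small clear box with a red cover, 77 x 57 x 21 mm, lying flat near the tub. Origin: centre of its underside.
Mind the look-alikes: they are no part of the job. Of the things that look like the tub_lid, the smallest one is meant. There is more than one size of the tub; the job needs the smaller.

How it is judged:
On the way, in this order (a step that is already met when the one before it is completed fails the run):
1. the tub's lid is snapped on, level, while the case is still shut (z of tub_lid in the frame of tub below 0.0505 m and angle between the z axis of tub_lid and the z axis of tub, either way round below 0.04 rad and value of joint case_lid below 0.1 rad), for 0.2 s.
2. the robot holds the case lid at 60 degrees, give or take 5 (value of joint case_lid between 0.96 and 1.135 rad and contact force between any of the fingers, the arm and case above 0.4 N), for 0.3 s.
At the end, for the whole second after the job is handed in: The robot, and nothing else, holds the case lid still at 60 degrees (55 to 65); the tub stands upright on the bench with its lid snapped on: within 2.5 mm of fully down and level within about 2 degrees (all of step 2 and velocity of joint case_lid between -0.1 and 0.1 rad/s and contact force between case and tub below 0.1 N and contact force between case and tub_lid below 0.1 N and contact force between case and glue below 0.1 N and contact force between case and pliers below 0.1 N and contact force between case and partsbox below 0.1 N and z of tub_lid in the frame of tub below 0.0505 m and angle between the z axis of tub_lid and the z axis of tub, either way round below 0.04 rad and horizontal distance between tub_lid and tub below 0.006 m and angle between tub's own z axis and vertical below 0.05 rad and height (world z) of tub below 0.004 m and linear speed of tub below 0.02 m/s); the arm keeps its last pose, push and grip.
It fails at once if the case lid is swung onto its worn stop (71 degrees or more) (value of joint case_lid above 1.235 rad).
It fails at once if the tub is tipped (angle between tub's own z axis and vertical above 0.25 rad).
It fails at once if the glue bottle, the pliers or the parts box is pushed away (over 30 mm) (distance of any of glue, pliers, partsbox from where it was at the start of the episode above 0.03 m).
It also fails if it takes over 48 s, if anything falls off the work surface, if the arm or the gripper's body presses on something with over 40 N, if the wrist force passes 120 N, or if a joint passes its speed limit or range.

## Robot

A 7-joint arm with a two-finger parallel gripper is mounted at the origin on the work surface. World frame = base frame: x ahead of the robot, y to its left, z up, the work surface at z = 0. Lengths are in m, angles in rad, forces in N, time in s.
With the tool pointing down it reaches from about 0.375 to 0.925 m from the base axis. Payload 3.1 kg.
Tool frame: the origin (TCP) lies between the finger pads; the fingertips stand 19 mm ahead of it and the grasp point (between the pads) is the TCP; z points along the fingers, y is the line along which they close (so a half turn about z gives the same grasp; the last joint's range is limited). The gripper opens to 85 mm and grips with 20 to 120 N. Pads are 22 mm wide; open, the fingers measure 114 mm over their backs; the gripper's body (76 mm by 85 mm) begins 54 mm behind the grasp point. The pads swing forward as they close: fully open they stand 13 mm farther back than shut.
Start: joints at [1.123, 0.383, 0.044, 1.598, -0.018, 1.161, -0.05], TCP at [0.223, -0.611, 0.25] pointing down, gripper open.
Joint ranges: [-2.61, 2.61], [-0.41, 2.15], [-1.48, 1.57], [0, 2.5], [-1.57, 4.71], [0.05, 1.97], [-2.85, 2.85]. Speed limits (rad/s): [2.79, 2.79, 3.14, 3.14, 3.14, 3.14, 3.14].

## Interface

Orientations are given as a unit quaternion [x, y, z, w].
In Python, from bench import move_ptp, movel, move_j, move_gripper, pause, inverse_kinematics, read_camera, camera_params, MotionError, sign_off, look_for, tip_of, read_time_s, read_qpos, read_joint_vel, read_effort, read_eef_pos, read_tcp_rot, read_ft_force, read_ft_torque, read_finger_gap, read_grasp_force gives the robot as it stands. Calls block until the motion is done:
- move_ptp(position, orientation): joint-space move of the TCP to a pose.
- movel(position, orientation=None, speed=0.15): straight line of the TCP; orientation=None keeps the orientation; speed is the mean speed in m/s.
- move_j(angles): joint-space move.
- move_gripper(opening, effort=None): finger opening in m; effort is the grip in N (None keeps the last); returns when the fingers have stopped.
- pause(seconds).
- inverse_kinematics(position, orientation): joint angles nearest the present ones, or None.
- read_camera(name): name is "side" or "top" or "wrist"; returns the picture (480x640x3 uint8, red, green, blue); there is no depth.
- camera_params(name): a dict with "K" (3x3 intrinsics, pixels), "camera_from_world" (4x4, takes a point from world to camera coordinates). Camera axes: x right, y down, z forward; pixel columns grow to the right and rows downward; lengths in m; the calibration is good to about 2 mm. The wrist camera is an equidistant fisheye: a pixel r from the principal point sees the ray r / f radians off the axis. A picture is of the moment at which its call begins: read the wrist's pose just before it. camera_params takes no time and is no camera call; for the wrist camera it gives the pose at the moment of the call.
A pose or a line that the arm cannot do raises MotionError and nothing moves.
- sign_off(): hands the job in; it is judged then, once.
Trained networks look in the newest picture that a camera, given by its name, has taken for a name from the list of things; names that differ only in an ending like _2 or _b are one class to them, and where a whole thing is asked for, a point or a joint stands for the part that bears it (a point fixed in the world has none). Each returns a list of dicts, best first, with "confidence" (0 to 1); they miss things now and then, are a little off and sometimes report something else, mostly with a low value. They report only what shows in the picture. A call takes as long as a camera call. They do not tell look-alikes from the thing itself.
- look_for(camera, name): "at" ([column, row] in pixels, amid what is visible of it).
- tip_of(camera, name): "at" ([column, row] in pixels: a listed point, or the origin of a listed thing).
Readings, each from a call of its own:
- read_time_s(): time.
- read_qpos(): joint angles.
- read_joint_vel(): joint speeds.
- read_effort(): joint torques, N m.
- read_eef_pos(): TCP position.
- read_tcp_rot(): TCP orientation.
- read_ft_force(): force on the tool from outside, world axes, zero at the start.
- read_ft_torque(): the same for the moment, N m.
- read_finger_gap(): finger opening in m.
- read_grasp_force(): force on a finger pad.
Only numpy, scipy, OpenCV 4.12 (cv2) and the standard library are available. Lean on these libraries where they do the work, as an engineer would, in place of code of your own. Each camera call takes 0.05 s, during which the arm holds its last target. There are 200 camera calls.

## Working session

There is one attempt and no reset: what is moved stays moved. The work goes in short steps, each a Python script; the robot and the scene stay as the last script left them, time stands still between calls to the robot, and variables do not carry over. Pictures are saved under pics/ and viewed, at most 10 in all, crops included, and the job is handed in when it is done.

```bash
ls; mkdir -p pics
cat > h.py <<'E'
import numpy as np, cv2
from bench import *
def ray(cam,px,P=None):
    P=P or camera_params(cam); K=np.array(P["K"]); T=np.array(P["camera_from_world"])
    x=(px[0]-K[0,2])/K[0,0]; y=(px[1]-K[1,2])/K[1,1]
    if cam=="wrist":
        r=np.hypot(x,y); d=np.array([x/r*np.sin(r),y/r*np.sin(r),np.cos(r)]) if r>1e-9 else np.array([0,0,1.])
    else: d=np.array([x,y,1.])
    R=T[:3,:3]; d=R.T@d; return -R.T@T[:3,3], d/np.linalg.norm(d)
def atz(cam,px,z,P=None):
    o,d=ray(cam,px,P); return o+d*(z-o[2])/d[2]
def tri(rays):
    A=np.zeros((3,3)); b=np.zeros(3)
    for o,d in rays:
        M=np.eye(3)-np.outer(d,d); A+=M; b+=M@o
    p=np.linalg.solve(A,b); return p,[round(float(np.linalg.norm((np.eye(3)-np.outer(d,d))@(p-o)))*1000,1) for o,d in rays]
def proj(cam,p):
    P=camera_params(cam);K=np.array(P["K"]);q=(np.array(P["camera_from_world"])@np.r_[p,1])[:3]
    return K[:2,:2]@(q[:2]/q[2])+K[:2,2]
E
python3 - <<'E'
from h import *
ims=[]
for c in ["top","side"]:
    cv2.imwrite(f"pics/{c}0.png",read_camera(c)[...,::-1])
    P=camera_params(c); print(c,ray(c,(320,240)))
    for n in ["tub","tub_lid","case","case_handle","case_hinge","glue","pliers","partsbox"]:
        for f in (look_for,tip_of):
            print(n,f.__name__,[(np.round(d["at"]).tolist(),round(d["confidence"],2)) for d in f(c,n)[:4]])
print(read_time_s(),read_tcp_rot())
E
```

```text
pics
top (array([0.34101099, 0.04570713, 1.3908898 ]), array([ 0.13150436, -0.02201396, -0.99107113]))
tub call [([164.0, 168.0], 0.83)]
tub call [([169.0, 174.0], 0.63)]
tub_lid call [([234.0, 242.0], 0.96), ([233.0, 328.0], 0.93), ([155.0, 295.0], 0.72)]
tub_lid call [([158.0, 293.0], 0.9), ([235.0, 329.0], 0.71), ([238.0, 244.0], 0.57)]
case call [([420.0, 258.0], 0.89), ([418.0, 259.0], 0.3)]
case call [([412.0, 261.0], 0.76)]
case_handle call [([420.0, 260.0], 0.73)]
case_handle call [([425.0, 259.0], 0.9), ([428.0, 224.0], 0.64), ([237.0, 243.0], 0.31)]
case_hinge call []
case_hinge call [([428.0, 220.0], 0.75)]
glue call [([192.0, 250.0], 0.87)]
glue call []
pliers call [([279.0, 248.0], 0.95)]
pliers call [([283.0, 236.0], 0.75)]
partsbox call [([230.0, 194.0], 0.84)]
partsbox call [([231.0, 197.0], 0.67)]
side (array([-0.01925279,  0.99624657,  1.07744666]), array([ 0.3640994 , -0.66592985, -0.65112907]))
tub call [([166.0, 338.0], 0.75), ([281.0, 331.0], 0.65), ([309.0, 293.0], 0.52)]
tub call [([172.0, 348.0], 0.85), ([277.0, 328.0], 0.59)]
tub_lid call [([358.0, 363.0], 0.85), ([274.0, 308.0], 0.61), ([280.0, 418.0], 0.55), ([374.0, 205.0], 0.31)]
tub_lid call [([271.0, 313.0], 0.91), ([282.0, 418.0], 0.77)]
case call [([375.0, 215.0], 0.84)]
case call [([376.0, 229.0], 0.77), ([348.0, 194.0], 0.52), ([227.0, 316.0], 0.26)]
case_handle call [([373.0, 207.0], 0.56)]
case_handle call [([376.0, 189.0], 0.62)]
case_hinge call [([277.0, 331.0], 0.23)]
case_hinge call [([348.0, 191.0], 0.8)]
glue call [([255.0, 346.0], 0.75)]
glue call [([347.0, 194.0], 0.63), ([257.0, 362.0], 0.55)]
pliers call [([305.0, 293.0], 0.8)]
pliers call [([294.0, 294.0], 0.72)]
partsbox call [([224.0, 314.0], 0.68), ([373.0, 209.0], 0.36)]
partsbox call [([228.0, 313.0], 0.73)]
1.7 [ 9.84738327e-01  1.74041450e-01  6.13496418e-06 -1.01326196e-05]
```

View pics/top0.png

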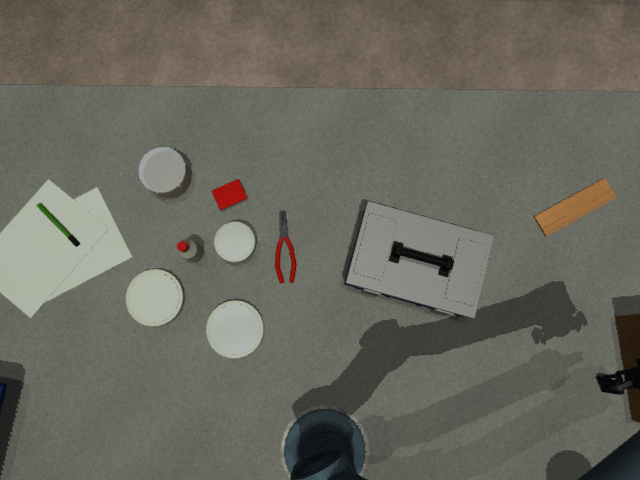

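View pics/side0.png

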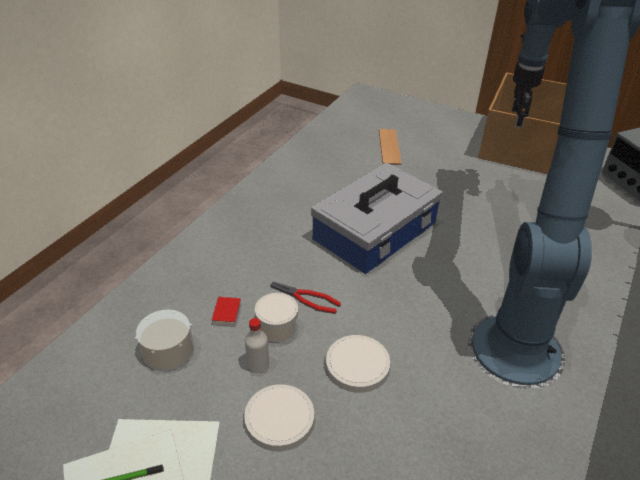

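The top view shows the lidded small tub at (235,242), with glue at (188,247) and pliers at (285,245). The two larger white lids at (155,297) and (235,328) and the open tub at (163,170) are decoys. The case is at (420,258), latches towards the robot. In the side view the tub lid is at (277,306) and the handle at about (380,190).

Run:
```python
from h import *
R=lambda *a:[np.round(x,4) for x in a]
t=cv2.imread("pics/top0.png"); s=cv2.imread("pics/side0.png")
def blob(im,seed,lo):
    m=(im.min(2)>lo).astype(np.uint8); n,l,st,c=cv2.connectedComponentsWithStats(m); k=l[seed[1],seed[0]]; return c[k],st[k]
for lo in (140,160,180): print(lo,blob(t,(235,242),lo),blob(s,(277,304),lo))
print("lid",tri([ray("top",(235,241.5)),ray("side",(277,306))]))
print("handle",tri([ray("top",(422,258.5)),ray("side",(379,190))]))
print("hinge",tri([ray("top",(428,220)),ray("side",(348,192))]))
for n,px in dict(a=(367,202),b=(492,236),c=(476,317),d=(346,284)).items(): print(n,atz("top",px,.113))
# handle dark pixels
m=(t.max(2)<45).astype(np.uint8);m[:235]=0;m[280:]=0;m[:,:380]=0;m[:,465:]=0
q=np.argwhere(m)[:,::-1].astype(np.float32);print(cv2.minAreaRect(q),q.mean(0))
for n in [(192,250),(285,245),(230,194)]: print(atz("top",n,0.02))
```

```text
140 (array([233.97815534, 241.37783172]), array([ 214,  222,   40,   40, 1236], dtype=int32)) (array([275.80625   , 307.99017857]), array([ 254,  292,   45,   33, 1120], dtype=int32))
160 (array([234.36313466, 242.99558499]), array([217, 224,  37,  37, 906], dtype=int32)) (array([275.82608696, 308.10302457]), array([ 255,  293,   43,   31, 1058], dtype=int32))
180 (array([319.5, 239.5]), array([     0,      0,    640,    480, 307200], dtype=int32)) (array([275.75620767, 307.67155756]), array([255, 294,  42,  30, 886], dtype=int32))
lid (array([0.51086263, 0.22575996, 0.07572576]), [0.5, 0.5])
handle (array([ 0.46568716, -0.2194645 ,  0.14482183]), [1.3, 1.3])
hinge (array([ 0.56972474, -0.24928901,  0.08061715]), [3.3, 3.3])
a [ 0.60412962 -0.09609955  0.113     ]
b [ 0.5231235  -0.39683436  0.113     ]
c [ 0.32979715 -0.35159029  0.113     ]
d [ 0.40575022 -0.04474583  0.113     ]
((421.31451416015625, 258.94805908203125), (62.90081024169922, 20.06817054748535), 15.64224624633789) [421.75494 257.73648]
[0.49489825 0.34228545 0.02      ]
[0.50936597 0.10496826 0.02      ]
[0.64162725 0.24911752 0.02      ]
```

```bash
cat >> h.py <<'E'
def down(deg): a=np.radians(deg)/2; return [np.cos(a),np.sin(a),0,0]
E
python3 - <<'E'
from h import *
for f in (75.6,-104.4): 
    print(f,inverse_kinematics([.4657,-.221,.26],down(f)))
for f in (20,0,90,-70): print(f,inverse_kinematics([.51,.2255,.26],down(f)))
move_gripper(0.0)
move_ptp([.47,.2255,.28],down(20))
def look(tag):
    P=camera_params("wrist"); im=read_camera("wrist"); cv2.imwrite(f"pics/{tag}.png",im[...,::-1])
    for n in ("tub_lid","tub"):
        for f in (look_for,tip_of): print(n,[(np.round(d["at"],1).tolist(),round(d["confidence"],2),np.round(atz("wrist",d["at"],.0725 if f is look_for else .057,P),4)) for d in f("wrist",n)[:3]])
    np.save(f"pics/{tag}.npy",P,allow_pickle=True)
look("w1"); print(read_eef_pos(),read_time_s())
movel([.51,.2255,.2],None,.2); look("w2"); print(read_eef_pos(),read_time_s(),read_finger_gap(),read_ft_force())
a=cv2.imread("pics/w1.png");b=cv2.imread("pics/w2.png");cv2.imwrite("pics/w12.png",cv2.resize(np.hstack([a,b]),(800,300)))
E
```

```text
75.6 [ 0.70091802  0.14123877 -0.36449687  1.89163948  0.05582065  1.11849514
  0.06399823]
-104.4 [-0.8092665   0.37467191  1.41447824  1.94761624 -0.40452383  1.1642756
 -2.63144897]
20 [ 0.32146571  0.3452957  -0.96497953  1.77615848  0.30561543  1.180379
 -1.95597434]
0 [ 0.31165503  0.34063178 -0.95159442  1.77650782  0.29885597  1.17847323
 -2.2997629 ]
90 [ 0.40338312  0.39250269 -1.08224261  1.77337335  0.37072382  1.20065158
 -0.78506431]
-70 [ 0.49574954  0.47527414 -1.2346843   1.77053758  0.47424336  1.2404786
  2.6250192 ]
tub_lid [([134.8, 214.7], 0.71, array([0.4028, 0.4008, 0.0725])), ([259.8, 304.8], 0.7, array([0.3571, 0.2513, 0.0725])), ([337.2, 165.5], 0.61, array([0.5118, 0.2264, 0.0725]))]
tub_lid [([341.1, 165.1], 0.97, array([0.5123, 0.2221, 0.057 ])), ([134.6, 213.0], 0.91, array([0.3983, 0.4086, 0.057 ])), ([276.4, 326.8], 0.57, array([0.3296, 0.2273, 0.057 ]))]
tub [([227.3, 0.8], 0.85, array([0.6257, 0.3737, 0.0725]))]
tub []
[0.47021887 0.22513684 0.27993908] 5.775
tub_lid [([327.3, 224.5], 0.84, array([0.5154, 0.2254, 0.0725])), ([91.1, 268.3], 0.68, array([0.4129, 0.3994, 0.0725])), ([599.3, 359.5], 0.67, array([ 0.4794, -0.0908,  0.0725]))]
tub_lid [([330.0, 224.8], 0.84, array([0.5123, 0.222 , 0.057 ])), ([98.8, 264.8], 0.68, array([0.4097, 0.4007, 0.057 ])), ([617.2, 357.8], 0.62, array([ 0.4814, -0.143 ,  0.057 ]))]
tub [([192.3, 7.0], 0.85, array([0.6326, 0.3694, 0.0725])), ([353.1, 59.0], 0.57, array([0.6288, 0.2486, 0.0725])), ([451.2, 251.9], 0.43, array([0.5277, 0.1317, 0.0725]))]
tub []
[0.5103174  0.22612176 0.20151237] 6.625 0.00029626006175712026 [-0.80952424 -0.77915126  0.11196709]
```

View pics/w12.png

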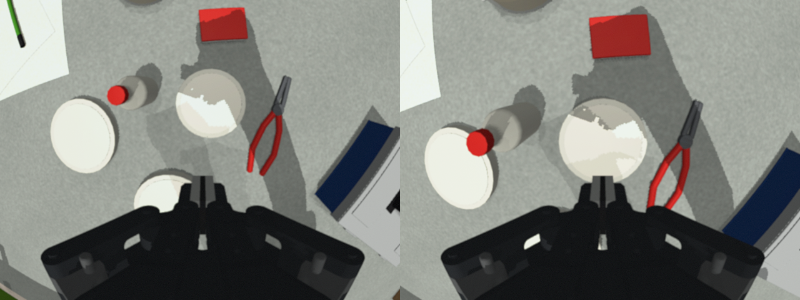

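The wrist views show the lid whole, at about (337,166) and (325,226) in full-size pixels, and nothing stands under the closed gripper but the lid. I'll triangulate it, then press.

Run:
```python
from h import *
P1=np.load("pics/w1.npy",allow_pickle=True).item();P2=np.load("pics/w2.npy",allow_pickle=True).item()
r=[ray("wrist",(337.2,165.5),P1),ray("wrist",(326.3,225.5),P2)]
print(tri(r)); p,e=tri(r+[ray("top",(235,241.5)),ray("side",(276.3,306.5))]); print(p,e)
c=[.512,.2257]
movel([c[0],c[1],.102],None,.2)
f0=np.array(read_ft_force()); print(f0,read_time_s())
z=.094
while z>.074:
    movel([c[0],c[1],z],None,.04)
    f=np.array(read_ft_force())-f0; print(round(z,4),np.round(read_eef_pos(),4),np.round(f,1),round(read_time_s(),2))
    if f[2]>22: break
    z-=.002 if z>.093 else .0015
```

```text
(array([0.51073987, 0.22491092, 0.05689274]), [0.5, 0.5])
[0.51260851 0.22601161 0.07226735] [0.9, 1.8, 1.8, 1.1]
[ 0.8115268  -0.23361511  0.34021053] 7.2667
0.094 [0.5122 0.2257 0.0944] [-1.2  0.4 -0.3] 7.62
0.092 [0.512  0.2256 0.092 ] [-1.9  0.2 -0.7] 7.87
0.0905 [0.5121 0.2258 0.0905] [ 0. -1. -0.] 8.12
0.089 [0.5127 0.2258 0.0895] [ 0.2 -0.2  2.3] 8.37
0.0875 [0.5122 0.2256 0.0874] [ 0.4 -0.4  0.2] 8.62
0.086 [0.511  0.2256 0.0853] [-0.9  0.4 -0.4] 8.87
0.0845 [0.5115 0.2255 0.084 ] [-0.4  1.6 -0.2] 9.12
0.083 [0.5119 0.2256 0.0828] [-0.6  0.2 -1. ] 9.37
0.0815 [0.5123 0.2259 0.0822] [-1.8 -1.2  5.1] 9.62
0.08 [0.5123 0.226  0.0821] [-4.5 -3.3 13.8] 9.87
0.0785 [0.5123 0.226  0.0821] [-8.3 -4.3 21.9] 10.12
0.077 [0.5123 0.226  0.082 ] [-10.6  -7.   31.8] 10.37
```

The lid snapped and sits firm at TCP z 0.082, 31.8 N. Next I back off, check it, and approach the handle.

Run:
```python
from h import *
movel([.512,.2257,.10],None,.1); movel([.512,.2257,.24],None,.25)
cv2.imwrite("pics/s1.png",read_camera("side")[180:400,180:460,::-1])
ps=[]
move_ptp([.40,-.205,.30],down(75.6)); move_gripper(0.05,30)
rr={}
for k,p in enumerate([None,[.45,-.217,.26]]):
    if p: movel(p,None,.2)
    P=camera_params("wrist"); im=read_camera("wrist"); cv2.imwrite(f"pics/h{k}.png",im[...,::-1]); np.save(f"pics/h{k}.npy",P,allow_pickle=True)
    for n in ("case_handle","case_hinge","case"):
        for f in (look_for,tip_of):
            for d in f("wrist",n)[:2]: print(k,n,f is tip_of,np.round(d["at"],1),round(d["confidence"],2),np.round(atz("wrist",d["at"],.151 if n=="case_handle" else .085,P),4))
print(read_eef_pos(),read_time_s(),np.round(read_qpos(),2))
a=cv2.imread("pics/h0.png");b=cv2.imread("pics/h1.png");cv2.imwrite("pics/h01.png",cv2.resize(np.hstack([a,b]),(800,300)))
cv2.imwrite("pics/s1b.png",cv2.resize(cv2.imread("pics/s1.png"),(700,550)))
```

```text
0 case_handle False [384.8 182.7] 0.72 [ 0.4517 -0.1851  0.151 ]
0 case_handle True [413.2 225.9] 0.62 [ 0.4663 -0.2231  0.151 ]
0 case_hinge False [383.7 183.6] 0.94 [ 0.4589 -0.1969  0.085 ]
0 case_hinge True [490.9 214.8] 0.72 [ 0.5603 -0.2522  0.085 ]
0 case False [389.6 185.1] 0.96 [ 0.464  -0.1996  0.085 ]
0 case True [384.9 198.3] 0.58 [ 0.457  -0.2107  0.085 ]
1 case_handle False [340.9 181.2] 0.69 [ 0.469  -0.1819  0.151 ]
1 case_handle True [352.6 243. ] 0.81 [ 0.4668 -0.2233  0.151 ]
1 case_hinge False [339.4 179.1] 0.59 [ 0.469  -0.1889  0.085 ]
1 case_hinge True [459.  224.1] 0.59 [ 0.5611 -0.2507  0.085 ]
1 case False [343.7 183.9] 0.89 [ 0.4714 -0.1935  0.085 ]
1 case True [344.5 203.8] 0.79 [ 0.4681 -0.2097  0.085 ]
[ 0.44978538 -0.21722532  0.2607042 ] 15.0833 [ 1.23  0.18 -0.93  1.91  0.16  1.13 -0.02]
```

View pics/h01.png

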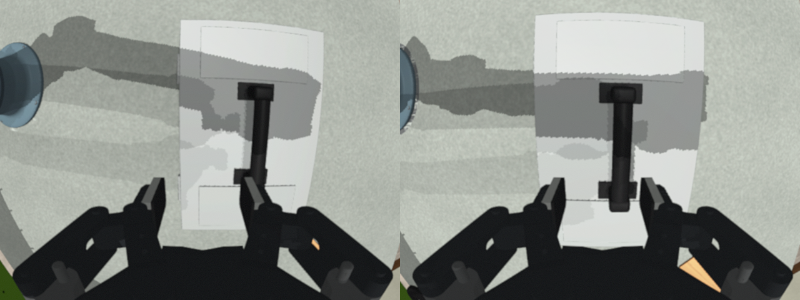

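View pics/s1b.png

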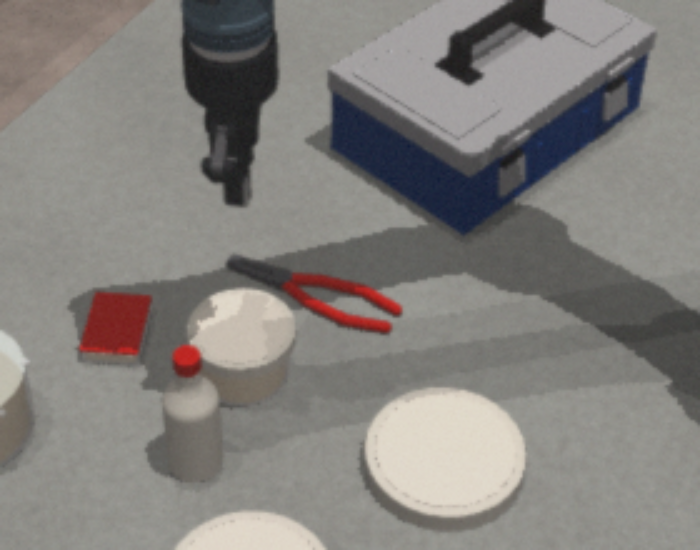

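The tub lid looks seated and level, with the bystanders untouched. In the second wrist view the handle bar at about (355,230) is parallel to the pads and between them. Next: check IK along the arc, grasp, and lift 10 degrees first.

```bash
cat >> h.py <<'E'
from scipy.spatial.transform import Rotation as Ro
H=np.array([.4665,-.2225,.151]); yaw=np.radians(-14.4)
X=np.array([np.cos(yaw),np.sin(yaw),0]); Y=np.array([-np.sin(yaw),np.cos(yaw),0]); HG=H+.1*X-[0,0,.066]
def arc(deg,k=.4):
    p=HG+Ro.from_rotvec(Y*np.radians(deg)).apply(H-HG)
    q=(Ro.from_rotvec(Y*np.radians(deg)*k)*Ro.from_quat(down(75.6))).as_quat(); return p,q
def ang():
    d=np.array(read_eef_pos())-HG; return np.degrees(np.arctan2(d[2],-(d@X))-np.arctan2(.066,.1))
E
python3 - <<'E'
from h import *
P=[np.load(f"pics/h{i}.npy",allow_pickle=True).item() for i in (0,1)]
print(tri([ray("wrist",(413.2,225.9),P[0]),ray("wrist",(352.6,243),P[1]),ray("top",(422,258.5)),ray("side",(378,190))]))
for k in (0,.4): print(k,np.round(inverse_kinematics(*arc(60,k)),2))
p,q=arc(0)
movel(p+[0,0,.06],list(q),.2); movel(p,None,.15); f0=np.array(read_ft_force())
move_gripper(0.0,60); print("gap",read_finger_gap(),read_grasp_force(),np.round(np.array(read_ft_force())-f0,1),read_eef_pos(),read_time_s())
if .015<read_finger_gap()<.025:
    for a in (5,10):
        p,q=arc(a); movel(p,list(q),.08); print(a,round(ang(),1),np.round(read_eef_pos()-p,4),np.round(np.array(read_ft_force())-f0,1),round(read_finger_gap(),4),read_time_s())
E
```

```text
(array([ 0.46755786, -0.22340886,  0.14234059]), [2.3, 2.6, 4.0, 3.8])
0 [ 1.03  0.54 -0.91  1.68  0.46  1.15 -0.24]
0.4 [ 0.91  0.83 -0.96  1.36  0.55  1.7  -0.32]
gap 0.018252513208685126 58.77477049827576 [0.5 0.6 4.7] [ 0.46843654 -0.22311388  0.15268289] 16.4333
5 4.2 [-0.0006 -0.     -0.0016] [ 3.4 -1.1 -9. ] 0.018 16.7167
10 9.1 [-0.0012  0.     -0.0014] [ 2.3 -0.8 -9.9] 0.0182 17.0
```

Run:
```python
from h import *
for a in range(17,61,7):
    if a>58: a=60
    p,q=arc(a); movel(p,list(q),.08); f=np.array(read_ft_force()); print(a,round(ang(),1),np.round(read_eef_pos()-p,4),np.round(f,1),round(read_finger_gap(),4),round(read_grasp_force(),1),round(read_time_s(),2))
    if np.linalg.norm(f)>45: break
else:
    if a<60: p,q=arc(60); movel(p,list(q),.05)
pause(.5); print(round(ang(),1),np.round(read_ft_force(),1),round(read_time_s(),2))
for c in ("side","top"):
    cv2.imwrite(f"pics/{c}2.png",read_camera(c)[...,::-1])
    print(c,[(d["at"],d["confidence"]) for d in tip_of(c,"case_handle")[:2]], proj(c,read_eef_pos()))
cv2.imwrite("pics/e.png",cv2.resize(np.hstack([cv2.imread("pics/side2.png")[100:420,130:530],cv2.imread("pics/top2.png")[130:450,150:550]]),(800,320)))
```

```text
17 15.5 [-0.0027  0.0003 -0.0017] [-1.6 -0.2 -8.5] 0.0183 59.3 17.33
24 23.0 [-0.0026  0.0001 -0.0001] [-5.8  0.9 -1.8] 0.0177 59.1 17.67
31 30.1 [-0.0028 -0.      0.0011] [-8.3  0.1  1.9] 0.0179 58.9 18.0
38 37.1 [-0.0029 -0.0002  0.0024] [-9.   0.2  6.4] 0.018 58.7 18.33
45 44.2 [-0.0028 -0.0004  0.0036] [-10.7   0.2  10. ] 0.0178 58.6 18.67
52 51.9 [-0.0009 -0.0011  0.0054] [-7.2 -0.1 12.3] 0.0177 58.3 19.0
60 59.6 [-0.0009 -0.0013  0.0065] [-7.7 -1.1 15. ] 0.0181 58.5 19.36
59.4 [-6.5 -0.9 12.8] 19.86
side [([351.7, 157.4], 0.95)] [351.87992374 153.14033313]
top [([441.2, 211.7], 0.7)] [440.86963758 209.11842979]
```

View pics/e.png

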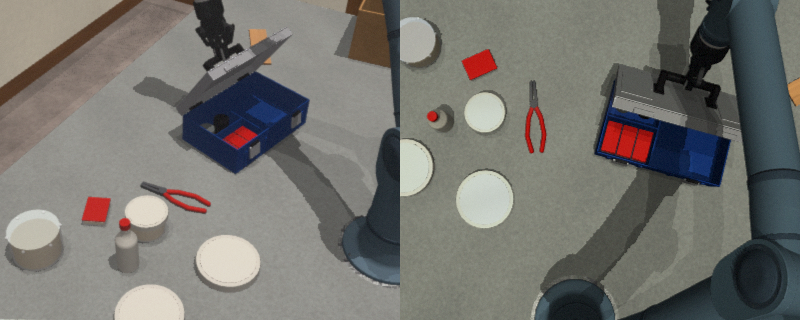

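The case is open with the lid at about 60 degrees. The tub, glue, pliers and box stand as before, and no arm link is near the lid's edge. I'll check the angle by overlaying predicted lid outlines for 55, 60 and 65 degrees.

Run:
```python
from h import *
print(tri([ray("side",(351.7,157.4)),ray("top",(441.2,211.7))]))
C=np.array([.4665,-.2225,0])
out=[]
for c,(u0,v0),s in (("side",(300,110),4),("top",(330,180),4)):
    im=cv2.imread(f"pics/{c}2.png")[v0:v0+120,u0:u0+(130 if c=="side" else 200)]
    im=cv2.resize(im,None,fx=s,fy=s,interpolation=cv2.INTER_CUBIC)[:,:400 if c=="side" else 800]
    for d,col in ((55,(0,0,255)),(60,(0,255,0)),(65,(255,0,0))):
        pts=[]
        for y in (-.155,.155):
            p=HG+Ro.from_rotvec(Y*np.radians(d)).apply(-.2*X+y*Y+[0,0,.028]); q=proj(c,p)
            if d==60: print(c,y,np.round(q,1))
            pts.append(tuple(int(v) for v in (q-[u0,v0]+.5)*s))
        cv2.line(im,*pts,col,1)
    cv2.imwrite(f"pics/ov_{c}.png",im); print(im.shape)
```

```text
(array([ 0.56817824, -0.25416743,  0.19532007]), [2.2, 2.2])
side -0.155 [412.9 124.1]
side 0.155 [335.8 169. ]
(480, 400, 3)
top -0.155 [510.4 259.3]
top 0.155 [367.1 221.9]
(480, 800, 3)
```

View pics/ov_top.png

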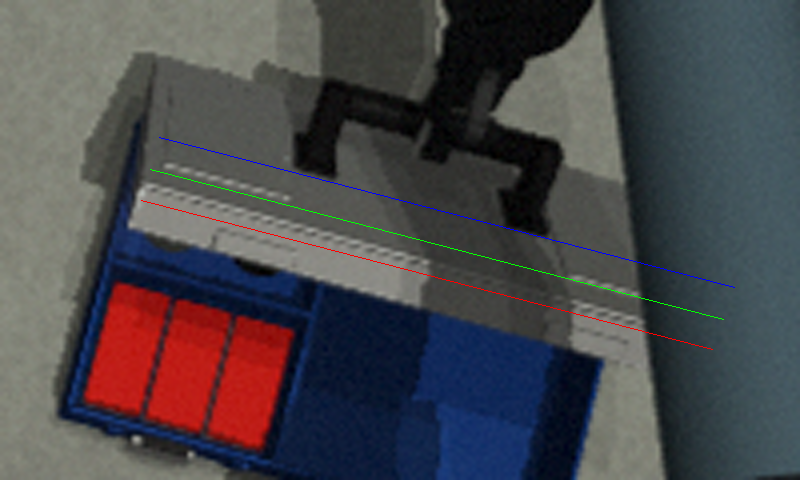

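View pics/ov_side.png

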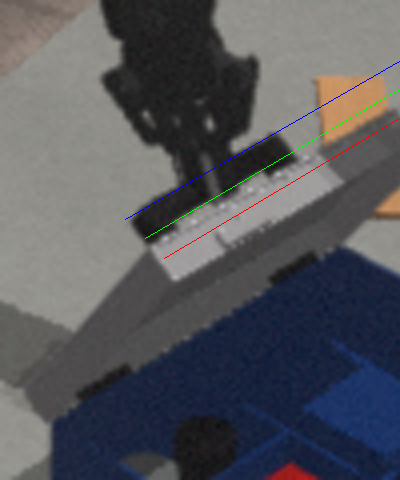

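Both overlays put the lid's front edge between the 55 and 60 lines: about 57 from the top, 58 from the side. I'll raise it by 2.5 degrees.

Run:
```python
from h import *
p,q=arc(62.5); movel(p,list(q),.04); pause(.6)
print(round(ang(),1),np.round(read_ft_force(),1),round(read_finger_gap(),4),round(read_grasp_force(),1),np.abs(read_joint_vel()).max(),read_time_s())
read_camera("side")
for n in ("tub_lid","glue","pliers","partsbox"): print(n,[np.round(d["at"]).tolist() for d in look_for("side",n)[:3]])
print(sign_off())
```

```text
62.3 [-5.  -2.5 12.5] 0.0182 61.0 0.001454315522548389 20.9417
tub_lid [[358.0, 364.0], [273.0, 314.0], [280.0, 413.0]]
glue [[255.0, 348.0]]
pliers [[307.0, 292.0]]
partsbox [[361.0, 164.0], [226.0, 310.0]]
the job is handed in; nothing more can be done
None
```

I snapped the tub lid on and handed the job in at about 21 s with the arm still holding the case lid at an estimated 60°; the glue, pliers and parts box look unmoved in the camera images, and the hand-in call gave no verdict.

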